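Open the parts cabinet and complete the row of lock cylinders

TASK

Pull the glazed cabinet door open by its handle and swing it well past square to the cabinet. Then stand the brass lock cylinder upright in the empty middle place between the two white ones, pushed gently back until it touches the rail behind it, so that the three form a neat row. Leave the door standing open, and do not shift the white cylinders or disturb the tin, the jar and the spray can.

Things in the scene. Friction and masses are not known exactly. Their poses are not given: they have to be found in the camera images.
- cabinet: Grey steel cabinet, fixed, 84 deep (x) x 236 wide (y) x 260 mm high, open only at the front behind its door. Origin: centre of its underside on the counter; +x points to its back, +y to its left, +z up. Inner floor z 12 mm, inner side walls y +-110, front edge of roof, sides and floor x -42, roof underside z 250. Inside along the back an aluminium stop rail: front face x 24, z 12 to 20.
- door (a joint): Glazed door of the cabinet, 12 mm thick, 232 mm wide, z 6 to 254 mm, on a stiff plain hinge at its right (-y) edge: 0 closed, grows as it swings out toward the robot (anticlockwise from above), stop at 2.1 rad. It stays where it is left; it may stand a little ajar at the start.
- door_hinge (a point): Hinge axis (vertical) of the door at its lower edge: in the cabinet frame at x -48, y -116, z 6 mm. The door's mid-plane passes through it.
- door_handle (a point): Door handle: upright round steel bar, 10 mm diameter, 60 mm long, its centre line 34 mm off the door's outer face (40 mm from the hinge plane), 175 mm from the hinge along the door. Origin: on that line, 226 mm above the counter; the bar reaches 40 mm below and 20 mm above it, stubs join its ends to the door. Axes turn with the door: +x toward the door, +y away from the hinge.
- brass_cylinder: Brass-coloured lock cylinder, a round plug of 33 mm diameter and 31 mm height with a key slot on top, loose, standing on the dark mat (its top 4 mm above the counter) at the left, 0.12 kg. Origin: centre of its underside.
- white_left: White lock cylinder, same size, loose, in the cabinet against the rail, 66 mm to the left of the middle. Origin: centre of its underside.
- white_right: White lock cylinder, same size, loose, in the cabinet against the rail, 66 mm to the right of the middle. Origin: centre of its underside.
- gap_place (a point): Where the centre of the brass cylinder's underside belongs: the middle of the row, touching the rail; cabinet frame x 7.5, y 0, z 12 mm.
- stock_tin: Round tin with red lid, 110 mm diameter, 150 mm high, bystander on the right. Origin: centre of its underside.
- screw_jar: Clear jar with grey lid, 71 mm diameter, 110 mm high, bystander on the right. Origin: centre of its underside.
- spray_oil: Spray can with green cap, 59 mm diameter, 225 mm high, bystander at the back right, beside the cabinet. Origin: centre of its underside.

How it is judged (in metres and radians):
On the way, in this order (a step that is already met when the one before it is completed fails the run):
1. the door is being pulled open by its handle: the fingers bear on something with the TCP within 35 mm of the bar seen from above, with the door more than 0.35 rad open (horizontal distance between the grasp point and door_handle below 0.035 m and contact force between the fingers and anything else above 0.5 N and value of joint door above 0.35 rad), for 0.05 s.
2. the door stands past square, more than 1.62 rad open (value of joint door above 1.62 rad), for 0.2 s.
3. the brass cylinder stands in the middle place against the rail (x of brass_cylinder in the frame of cabinet between 0.0045 and 0.011 m and y of brass_cylinder in the frame of cabinet between -0.01 and 0.01 m and z of brass_cylinder in the frame of cabinet between 0.008 and 0.016 m and angle between brass_cylinder's own z axis and vertical below 0.1 rad), for 0.2 s.
At the end, for the whole second after the job is handed in: The brass cylinder stands at rest on the cabinet floor, upright within 0.1 rad, no more than 3 mm from the rail and within 10 mm of the middle of the row sideways; the white cylinders are within 6 mm of where they stood; the door is more than 1.62 rad open (all of step 3 and linear speed of brass_cylinder below 0.01 m/s and value of joint door above 1.62 rad and distance of each of white_left, white_right from where it was at the start of the episode below 0.006 m); the robot touches nothing.
It fails at once if the brass cylinder is pressed against the cabinet with more than 30 N (contact force between brass_cylinder and cabinet above 30 N).
It fails at once if a white cylinder is shifted more than 15 mm (distance of any of white_left, white_right from where it was at the start of the episode above 0.015 m).
It fails at once if the tin, the jar or the spray can is shifted more than 30 mm or tipped (distance of any of stock_tin, screw_jar, spray_oil from where it was at the start of the episode above 0.03 m or angle between any of stock_tin, screw_jar, spray_oil's own z axis and vertical above 0.3 rad).
It also fails if it takes over 72 s, if anything falls off the work surface, if the arm or the gripper's body presses on something with over 40 N, if the wrist force passes 120 N, or if a joint passes its speed limit or range.

ROBOT

A 6-joint arm with a two-finger parallel gripper is mounted at the origin on a cart in front of the work surface, level with it; the furniture and walls round the work are solid. World frame = base frame: x ahead of the robot, y to its left, z up, the work surface at z = 0. Lengths are in m, angles in degrees, forces in N, time in s.
With the tool pointing down it reaches from about 0.25 to 0.725 m from the base axis. Payload 9.7 kg.
Tool frame: the origin (TCP) lies between the finger pads, 19 mm behind the fingertips; this is the grasp point; z points along the fingers, y is the line along which they close (so a half turn about z gives the same grasp; the last joint's range is limited). The gripper opens to 85 mm and grips with 20 to 120 N. Pads are 22 mm wide; open, the fingers measure 114 mm over their backs; the gripper's body (76 mm by 85 mm) begins 54 mm behind the grasp point. The pads swing forward as they close: fully open they stand 13 mm farther back than shut.
Start: joints at [74.427, 4.979, 10.078, 95.1, 0, 90], TCP at [0.148, 0.53, 0.25] pointing down, gripper open.
Joint ranges: [-179.16, 179.16], [-48.56, 103.87], [-65.8, 70.77], [-126.05, 130.52], [-82.76, 87.17], [-180, 180]. Speed limits (degrees/s): [127.2, 127.2, 147.25, 180, 180, 180].

INTERFACE

Orientations are given as [roll, pitch, yaw] about the fixed x, y, z axes, in that order (R = Rz(yaw) Ry(pitch) Rx(roll)).
In Python, from workcell import bot, viewer, finder gives the robot as it stands. The module is installed in compiled form; this text tells all that it offers.
- The arm moves only by the shell command python3 -m inch 'ROWS' [FORCE]. ROWS is JSON, a list that holds one entry, the list of rows, each a list of 7 numbers: the opening in per cent of the stroke, from 0 (shut) to 100 (fully open), then the shift along the tool's x, y, z in mm, then the turn, a rotation vector about the tool's x, y, z in degrees. In form: [[[grip, tx, ty, tz, ax, ay, az], ...]]. A call has 1 to 8 rows; each row shifts and turns the commanded pose from where the row before left it, along the tool's axes as they then stand; what a row does not reach is not made up. A row lasts 1/8 s, in which the tool goes at most 62.5 mm and 10.7 degrees, less where a joint would pass 70% of its speed; a pose out of reach is approached as far as the arm can. A call with a gripper value outside its range is refused whole. The fingers move at their own pace and stop on an object; FORCE is the grip in N (left out, the last holds). Time passes only in rows, so rows that do not move let the fingers close. It gives the time, the measured TCP pose, the force, the opening and the grip force at its end, in the units of the state.
- bot.get_obs(): the state, without advancing time (a new reading comes with each control period).
- viewer.camera(name): name is "scene" or "top" or "wrist"; returns a dict with "pixels" (420x560x3 uint8, red, green, blue), "vfov" (degrees; the focal length in pixels is half the picture's height over the tangent of half this angle, whatever the lens; pixels are square), "cx", "cy" (the principal point, pixels), "R" (3x3) and "t" (3): a world point X has camera coordinates R X + t. Camera axes: x right, y down, z forward; pixel columns grow to the right and rows downward; lengths in m; the calibration is good to about 2 mm. A picture is of the moment at which its call begins. There is no depth.
- bot.job_done(): hands the job in; it is judged then, once.
Trained networks look in the newest picture that a camera, given by its name, has taken for a name from the list of things; names that differ only in an ending like _2 or _b are one class to them, and where a whole thing is asked for, a point or a joint stands for the part that bears it (a point fixed in the world has none). Each returns a list of dicts, best first, with "conf" (0 to 1); they miss things now and then, are a little off and sometimes report something else, mostly with a low value. They report only what shows in the picture. A call takes as long as a camera call.
- finder.outline_of(camera, thing): "pixels" (420x560 bool, what is visible of it) and "extent" ([centre column, centre row, width, height] in pixels, round what is visible of it).
- finder.mark_of(camera, thing): "position" ([column, row] in pixels: a listed point, or the origin of a listed thing).
The state is a dict: "time": time; "q": joint angles; "qd": joint speeds; "joint_efforts": joint torques, N m; "ee_pos": TCP position; "tcp_rot": TCP orientation; "wrist_force": force on the tool from outside, world axes, zero at the start; "torque": the same for the moment, N m; "opening": finger opening in m; "grasp_force": force on a finger pad.
Only numpy, scipy, OpenCV 4.12 (cv2) and the standard library are available. Lean on these libraries where they do the work, as an engineer would, in place of code of your own. Each camera call takes 0.05 s, during which the arm holds its last target. There are 200 camera calls.

## Working session

There is one attempt and no reset: what is moved stays moved. The work goes in short steps, Python scripts to look and compute and a shell command to move; the robot and the scene stay as the last step left them, time stands still between calls to the robot, and variables do not carry over. Pictures are saved under pics/ and viewed, at most 10 in all, crops included, and the job is handed in when it is done.

```bash
mkdir -p pics
cat > h.py <<'E'
import numpy as np, cv2
from workcell import bot, viewer, finder
def ray(c,px):
    f=c["pixels"].shape[0]/2/np.tan(np.radians(c["vfov"]/2))
    R=np.array(c["R"]);t=np.array(c["t"])
    d=R.T@np.array([(px[0]-c["cx"])/f,(px[1]-c["cy"])/f,1]); return -R.T@t,d
def onz(c,px,z):
    o,d=ray(c,px); return o+d*(z-o[2])/d[2]
def proj(c,X):
    f=c["pixels"].shape[0]/2/np.tan(np.radians(c["vfov"]/2))
    p=np.array(c["R"])@X+np.array(c["t"]); return np.array([c["cx"]+f*p[0]/p[2],c["cy"]+f*p[1]/p[2]])
def tri(a,b):
    A=np.zeros((3,3));v=np.zeros(3)
    for o,d in (a,b):
        d=d/np.linalg.norm(d);P=np.eye(3)-np.outer(d,d);A+=P;v+=P@o
    return np.linalg.solve(A,v)
def shot(n,fn=None):
    c=viewer.camera(n)
    if fn: cv2.imwrite("pics/"+fn,cv2.cvtColor(c["pixels"],cv2.COLOR_RGB2BGR))
    return c
E
python3 - <<'E'
from h import *
np.set_printoptions(precision=4,suppress=True)
o=bot.get_obs();print(o)
z=dict(cabinet=0,door_hinge=.006,door_handle=.226,brass_cylinder=.004,white_left=.012,white_right=.012,gap_place=.012,stock_tin=0,screw_jar=0,spray_oil=0)
C={n:shot(n,n+"0.png") for n in("scene","top","wrist")}
for k in C: print(k,-np.array(C[k]["R"]).T@C[k]["t"],C[k]["vfov"])
for th in z:
  rs=[]
  for n in C:
    m=finder.mark_of(n,th)
    for r in m[:1]:
      p=r["position"];print(th,n,np.round(p,1),round(r["conf"],2),onz(C[n],p,z[th]))
      if n!="wrist": rs.append(ray(C[n],p))
  if len(rs)==2: print("   tri",tri(*rs))
cv2.imwrite("pics/both.png",cv2.resize(cv2.cvtColor(np.hstack([C["scene"]["pixels"],C["top"]["pixels"]]),cv2.COLOR_RGB2BGR),(800,300)))
E
```

```text
{'time': 0.0, 'q': array([74.4282,  5.0107, 10.0323, 95.1003, -0.0013, 89.9985]), 'qd': array([-0.1146, -0.1193, -0.1448, -0.0778, -0.0495, -0.0522]), 'joint_efforts': array([ -0.0006, -52.0384,  46.481 ,   0.0163,  -0.    ,  -0.    ]), 'ee_pos': array([0.1476, 0.5296, 0.2493]), 'tcp_rot': array([-179.9214,    0.0013,  164.4297]), 'wrist_force': array([ 0.9796, -0.4881, -0.3381]), 'torque': array([-0.0329, -0.024 ,  0.0101]), 'grasp_force': 0.0, 'opening': 0.08534739690552763}
scene [0.7156 0.7852 0.979 ] 54.70861577987856
top [-0.2442 -0.0744  1.2251] 47.36789812316521
wrist [0.0833 0.5469 0.3722] 70.1603095852788
cabinet top [270.8 227.5] 0.69 [0.642  0.0095 0.    ]
door_hinge top [310.4 244.6] 0.84 [ 0.5761 -0.1153  0.006 ]
door_handle top [245.5 212.7] 0.7 [0.525  0.0633 0.226 ]
brass_cylinder top [192.9 253.7] 0.42 [0.5349 0.2411 0.004 ]
white_left top [244.6 213.6] 0.24 [0.6861 0.0953 0.012 ]
stock_tin top [395.9 233.3] 0.95 [ 0.6295 -0.3817  0.    ]
screw_jar top [408.2 258.1] 0.65 [ 0.539  -0.4088 -0.    ]
spray_oil top [368.3 223.9] 0.62 [ 0.6638 -0.2987  0.    ]
```

View pics/scene0.png

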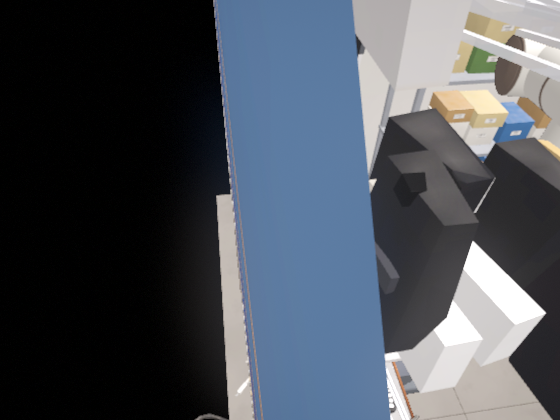

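View pics/top0.png

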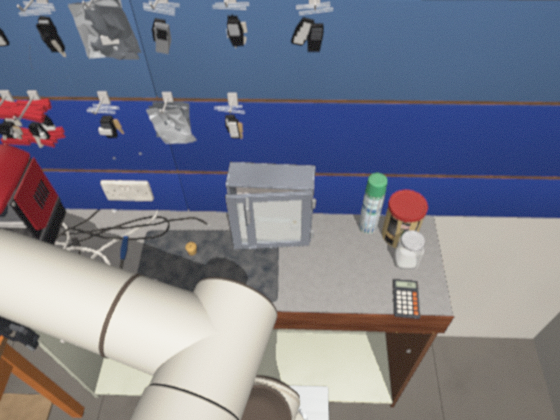

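The scene view is blocked by a blue panel. The top view shows the cabinet (roof about 229–315, 165–190), brass cylinder near (192, 247) and bystanders at the right. I'll enlarge the cabinet.

Run:
```python
import cv2,numpy as np
a=cv2.imread("pics/top0.png")[150:270,170:330]; cv2.imwrite("pics/c0.png",cv2.resize(a,None,fx=5,fy=5,interpolation=cv2.INTER_CUBIC))
```

```text
(no output)
```

View pics/c0.png

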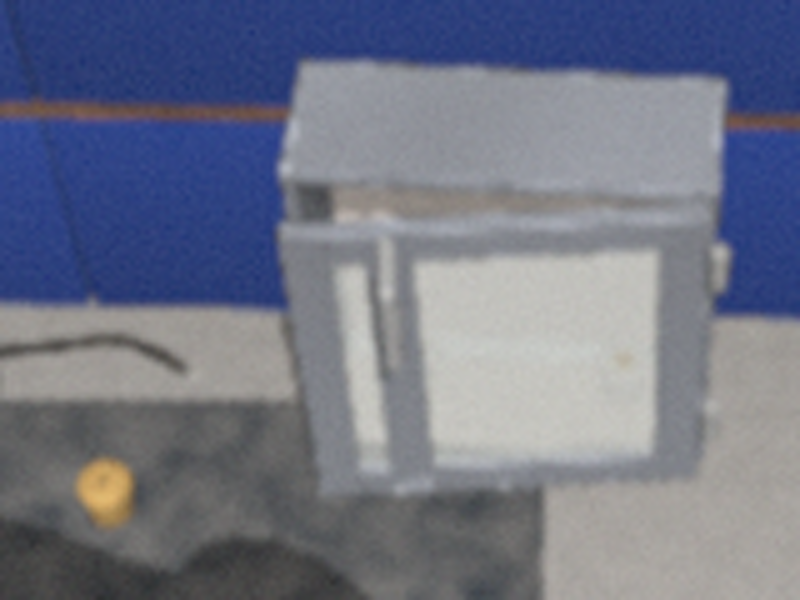

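View pics/wrist0.png

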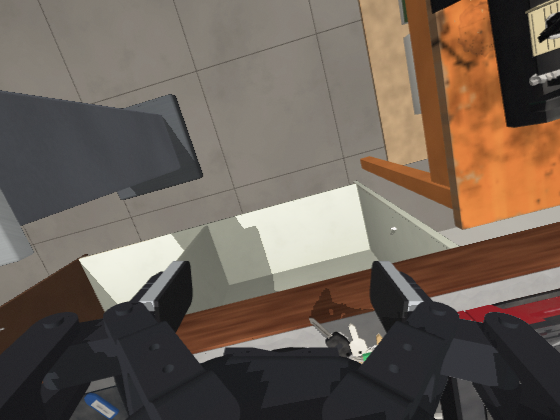

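The crop shows the door ajar with the handle at about crop column 390, rows 240–368. The wrist view is useless here. Next I fit the cabinet pose and door angle from corner pixels.

```bash
cat > fit.py <<'E'
from h import *
from scipy.optimize import least_squares
np.set_printoptions(precision=4,suppress=True)
def w(p,X):
    c,s=np.cos(p[2]),np.sin(p[2]); return np.array([p[0]+c*X[0]-s*X[1],p[1]+s*X[0]+c*X[1],X[2]])
def door(th,s,n,z): return np.array([-.048-np.sin(th)*s-np.cos(th)*n,-.116+np.cos(th)*s-np.sin(th)*n,z])
E
python3 - <<'E'
from fit import *
c=shot("top")
cr=lambda u,v:np.array([170+u/5,150+v/5])-.4*0
K=[((.042,.118,.26),cr(302,62)),((.042,-.118,.26),cr(726,80)),((-.042,.118,.26),cr(284,180)),((-.042,-.118,.26),cr(718,196))]
D=[((.232,.006,.254),cr(282,238)),((.232,.006,.006),cr(322,492)),((0.0,.006,.006),cr(697,478)),((.175,.04,.246),cr(388,245)),((.175,.04,.186),cr(392,366))]
def res(p):
    r=[proj(c,w(p,X))-q for X,q in K]+[proj(c,w(p,door(p[3],*X)))-q for X,q in D]
    return np.concatenate(r)
s=least_squares(res,[.63,0,-.05,.1],loss="soft_l1");p=s.x
print(p[:2],np.degrees(p[2:]),res(p).reshape(-1,2))
np.save("p.npy",p)
print("hinge",w(p,(-.048,-.116,0)),"gap",w(p,(.0075,0,.012)))
for th in [p[3],.4,.8,1.2,1.7,1.9]: print(th,"handle",w(p,door(th,.175,.04,.226)),"edge",w(p,door(th,.232,0,.1)))
r=finder.outline_of("top","brass_cylinder")
for x in r[:2]: print(x["conf"],x["extent"],onz(c,x["extent"][:2],.0195))
print(onz(c,cr(106,478),.035), onz(c,cr(106,490),.0195))
E
```

```text
[ 0.6278 -0.0007] [-1.7911  5.5949] [[-0.3997  0.1324]
 [-0.0176 -0.1706]
 [-0.9324 -0.5799]
 [ 0.7841 -0.1217]
 [-0.6904 -0.7072]
 [ 0.0947  0.3672]
 [ 1.0753  0.6199]
 [-0.2141  9.1781]
 [ 0.5775 -1.3001]]
hinge [ 0.5762 -0.1152  0.    ] gap [ 0.6353 -0.001   0.012 ]
0.09764969036585318 handle [0.5246 0.0568 0.226 ] edge [0.5608 0.1163 0.1   ]
0.4 handle [0.4758 0.0336 0.226 ] edge [0.4925 0.1012 0.1   ]
0.8 handle [ 0.4257 -0.0172  0.226 ] edge [0.4149 0.0516 0.1   ]
1.2 handle [ 0.3995 -0.0835  0.226 ] edge [ 0.3627 -0.0244  0.1   ]
1.7 handle [ 0.4059 -0.1721  0.226 ] edge [ 0.3453 -0.1379  0.1   ]
1.9 handle [ 0.4206 -0.2048  0.226 ] edge [ 0.3544 -0.1833  0.1   ]
[0.5437 0.2425 0.035 ] [0.5452 0.2453 0.0195]
```

Fit is good to about 1 px. Plan: go tool-down, grip the upright bar from above, and turn with the door. First move in front of the cabinet, raised.

```bash
python3 -m inch '[[[100,-44,-37,-12,0,0,0],[100,-44,-37,-12,0,0,0],[100,-44,-37,-12,0,0,0],[100,-44,-37,-12,0,0,0],[100,-44,-37,-12,0,0,0],[100,-44,-37,-12,0,0,0],[100,-44,-37,-12,0,0,0],[100,-44,-37,0,0,0,0]]]' 60; python3 -m inch '[[[100,-44,-37,0,0,0,10.7],[100,0,0,0,0,0,10.7],[100,0,0,0,0,0,10.7],[100,0,0,0,0,0,10.7],[100,0,0,0,0,0,10.7],[100,0,0,0,0,0,10.7],[100,0,0,0,0,0,10.7],[100,0,0,0,0,0,10.7]]]'
python3 -m inch '[[[60,0,0,0,0,0,10.7],[60,0,0,0,0,0,10.7],[60,0,0,0,0,0,10.7],[60,0,0,0,0,0,10.7],[60,0,0,0,0,0,10.7],[60,0,0,0,0,0,10.7],[60,0,0,0,0,0,10.7]]]'
python3 - <<'E'
from fit import *
o=bot.get_obs();print(o["time"],o["ee_pos"],o["tcp_rot"],o["q"],o["opening"])
c=shot("wrist","w1.png"); t=shot("top")
p=np.load("p.npy")
for n,k in(("wrist",c),("top",t)):
  for th in("door_handle","brass_cylinder"):
    for r in finder.mark_of(n,th)[:1]: print(n,th,r["position"],r["conf"],onz(k,r["position"],.226 if th[0]=="d" else .004))
    for r in finder.outline_of(n,th)[:1]: print("  outl",r["extent"],r["conf"],onz(k,r["extent"][:2],.0195))
print(proj(c,w(p,door(p[3],.175,.04,.226))))
E
```

```text
time: 2.75
ee_pos: [0.4082, 0.1485, 0.3351]
tcp_rot: [179.9, 0.1, 164.4]
wrist_force: [1.1, 1.0, -0.3]
opening: 0.0859
grasp_force: 0.0
time: 3.75
ee_pos: [0.4397, 0.1027, 0.3341]
tcp_rot: [180.0, -0.0, 78.5]
wrist_force: [0.1, 0.9, -0.1]
opening: 0.0853
grasp_force: 0.0
time: 4.62
ee_pos: [0.4446, 0.0628, 0.3339]
tcp_rot: [-178.2, 0.0, 7.0]
wrist_force: [0.8, 0.1, -0.1]
opening: 0.0514
grasp_force: 0.0
4.625 [0.4446 0.0628 0.3339] [-178.1901    0.0419    6.9624] [  6.9681  -5.9303   8.7613 104.7334   1.8099 180.0057] 0.0513676898517332
wrist door_handle [302.0, 122.6] 0.86 [0.5202 0.0586 0.226 ]
  outl [389.0, 82.3, 340.6, 94.0] 0.62 [ 0.5922 -0.0563  0.0195]
wrist brass_cylinder [170.6, 90.4] 0.58 [0.5481 0.243  0.004 ]
  outl [188.0, 251.1, 11.8, 12.8] 0.71 [0.5339 0.2533 0.0195]
top brass_cylinder [191.8, 251.4] 0.52 [0.5431 0.2457 0.004 ]
[305.2724 116.6426]
```

View pics/w1.png

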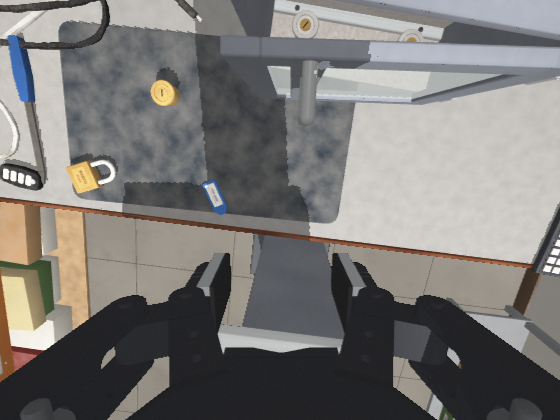

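```bash
python3 -m inch '[[[60,0,0,0,0,0,-6],[60,0,0,0,0,0,0]]]'
python3 - <<'E'
from fit import *
p=np.load("p.npy");c=shot("wrist");o=bot.get_obs();print(o["ee_pos"],o["tcp_rot"],o["q"])
print(-np.array(c["R"]).T@c["t"])
for z in(.186,.226,.246): print(z,proj(c,w(p,door(p[3],.175,.04,z))))
print(proj(c,w(p,door(p[3],.232,.006,.254))),proj(c,w(p,door(p[3],.232,-.006,.254))))
i=cv2.cvtColor(c["pixels"],cv2.COLOR_RGB2BGR)[0:150,190:390];cv2.imwrite("pics/w2.png",cv2.resize(i,None,fx=4,fy=4))
for r in finder.mark_of("wrist","door_handle")[:1]:print(r,onz(c,r["position"],.226))
E
```

```text
time: 5.38
ee_pos: [0.4446, 0.0619, 0.334]
tcp_rot: [-178.2, -0.1, 12.9]
wrist_force: [0.7, 0.3, 0.6]
opening: 0.0511
grasp_force: 0.0
[0.4446 0.0618 0.334 ] [-178.2455   -0.1342   12.8081] [  6.8746  -5.9397   8.7636 104.7513   1.7589 174.0637]
[0.5114 0.0722 0.457 ]
0.186 [311.0354 121.5473]
0.226 [314.7197 119.5642]
0.246 [317.0936 118.2865]
[237.1353  44.6016] [239.5551  22.622 ]
{'position': [315.2, 122.2], 'conf': 0.57} [0.5229 0.056  0.226 ]
```

View pics/w2.png

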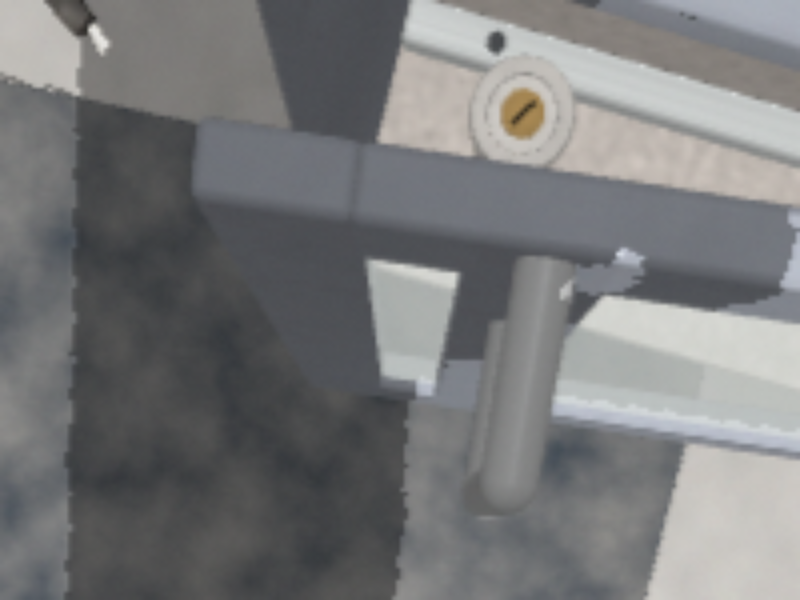

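The close view confirms the bar (pixel 317,122) within about 2 mm. Move above it, descend and grip.

```bash
python3 -m inch '[[[55,38,11,0,-1.8,0,0],[55,37.5,11,0,0,0,0],[55,0,0,30,0,0,0],[55,0,0,40,0,0,0],[55,0,0,36,0,0,0],[55,0,0,0,0,0,0]]]' 60;  python3 -m inch '[[[0,0,0,0,0,0,0],[0,0,0,0,0,0,0],[0,0,0,0,0,0,0],[0,0,0,0,0,0,0],[0,0,0,0,0,0,0],[0,0,0,0,0,0,0]]]' 80
python3 -c "
from workcell import bot;o=bot.get_obs();print(o['ee_pos'],o['tcp_rot'],o['q'],o['grasp_force'])"
```

```text
time: 6.22
ee_pos: [0.5222, 0.0569, 0.2254]
tcp_rot: [180.0, 0.1, 12.8]
wrist_force: [-0.2, -0.2, 0.8]
opening: 0.0469
grasp_force: 0.0
time: 6.98
ee_pos: [0.5236, 0.0575, 0.2299]
tcp_rot: [-180.0, -0.3, 12.9]
wrist_force: [-3.2, 1.9, 6.3]
opening: 0.0083
grasp_force: 77.3
[0.52362796 0.05747911 0.22990963] [-179.96778211   -0.29138644   12.85971748] [6.23114646e+00 1.11849671e+00 3.81690393e+00 9.24126875e+01
 6.56378507e-02 1.73371511e+02] 77.25314721465111
```

```bash
python3 -m inch '[[[0,-15.6,1.8,0,0,0,-5],[0,-15.6,1.8,0,0,0,-5],[0,-15.6,1.8,0,0,0,-5],[0,-15.6,1.8,0,0,0,-5]]]'
python3 -m inch '[[[0,-15.6,1.8,0,0,0,-5],[0,-15.6,1.8,0,0,0,-5],[0,-15.6,1.8,0,0,0,-5],[0,-15.6,1.8,0,0,0,-5]]]'
python3 - <<'E'
from fit import *
p=np.load("p.npy");o=bot.get_obs();print(o["ee_pos"],o["wrist_force"],o["q"],o["grasp_force"])
H=w(p,(-.048,-.116,0));d=o["ee_pos"]-H;print(np.hypot(d[0],d[1]),np.degrees(np.arctan2(d[1],d[0])))
E
```

```text
time: 7.48
ee_pos: [0.4676, 0.0284, 0.2298]
tcp_rot: [179.9, -0.3, 33.0]
wrist_force: [0.0, -4.1, 8.7]
opening: 0.0085
grasp_force: 78.0
time: 7.98
ee_pos: [0.4254, -0.0179, 0.2298]
tcp_rot: [179.7, -0.2, 53.0]
wrist_force: [3.9, -5.9, 8.1]
opening: 0.0083
grasp_force: 78.4
[ 0.4254 -0.0179  0.2298] [ 3.9148 -5.8566  8.0803] [ -2.3804 -12.6591  -8.8468  93.4507  -0.0415 124.6334] 78.43880698084831
0.1794240313194786 147.15962931993738
```

```bash
python3 -m inch '[[[0,-15.6,1.8,0,0,0,-5],[0,-15.6,1.8,0,0,0,-5],[0,-15.6,1.8,0,0,0,-5],[0,-15.6,1.8,0,0,0,-5],[0,-15.6,1.8,0,0,0,-5],[0,-15.6,1.8,0,0,0,-5]]]'
python3 -m inch '[[[0,-15.6,1.8,0,0,0,-5],[0,-15.6,1.8,0,0,0,-5],[0,-15.6,1.8,0,0,0,-5],[0,-15.6,1.8,0,0,0,-5],[0,-15.6,1.8,0,0,0,-5],[0,-15.6,1.8,0,0,0,-5],[0,-15.6,1.8,0,0,0,-5],[0,0,0,0,0,0,0]]]'
python3 - <<'E'
from fit import *
p=np.load("p.npy");o=bot.get_obs();print(o["ee_pos"],o["wrist_force"],o["q"],o["grasp_force"])
H=w(p,(-.048,-.116,0));d=o["ee_pos"]-H;print(np.hypot(d[0],d[1]),np.degrees(np.arctan2(d[1],d[0])))
E
```

```text
time: 8.72
ee_pos: [0.3978, -0.107, 0.2299]
tcp_rot: [179.5, 0.1, 83.0]
wrist_force: [12.4, -3.3, 5.7]
opening: 0.0091
grasp_force: 78.9
time: 9.72
ee_pos: [0.4265, -0.2111, 0.2299]
tcp_rot: [179.5, 0.3, 117.9]
wrist_force: [16.9, 6.6, 6.7]
opening: 0.009
grasp_force: 79.3
[ 0.4265 -0.2111  0.2299] [16.9417  6.6024  6.6781] [-26.4634  -6.0542  -3.111   92.3949   0.2349  35.5994] 79.31404620409012
0.17774285012125457 -147.34354274678776
```

Door at about 1.94 rad. Release, lift, and swing left.

```bash
python3 -m inch '[[[50,0,0,0,0,0,0],[50,0,0,0,0,0,0],[50,0,0,0,0,0,0],[50,0,0,0,0,0,0],[50,0,0,-20,0,0,0],[50,0,0,-40,0,0,0],[50,0,0,-50,0,0,0],[50,0,0,0,0,0,0]]]'
python3 - <<'E'
from fit import *
from scipy.spatial.transform import Rotation as R
o=bot.get_obs();print(o["ee_pos"],o["wrist_force"],o["opening"])
M=R.from_euler("xyz",o["tcp_rot"],degrees=True)
print(1000*M.inv().apply(np.array([.41,.18,.34])-o["ee_pos"]))
t=shot("top");
for r in finder.mark_of("top","brass_cylinder")[:1]: print(r,onz(t,r["position"],.004))
E
```

```text
time: 10.72
ee_pos: [0.4236, -0.2109, 0.3413]
tcp_rot: [179.7, 0.3, 117.9]
wrist_force: [0.1, -0.3, 0.3]
opening: 0.0427
grasp_force: 0.0
[ 0.4236 -0.2109  0.3413] [ 0.126  -0.3314  0.2751] 0.04266520975686047
[351.8511 170.8258   0.1216]
{'position': [191.4, 251.7], 'conf': 0.66} [0.542  0.2468 0.004 ]
```

```bash
python3 -m inch '[[[80,44,21.4,0,0,0,0],[80,44,21.4,0,0,0,0],[80,44,21.4,0,0,0,0],[80,44,21.4,0,0,0,0],[80,44,21.4,0,0,0,0],[80,44,21.4,0,0,0,0],[80,44,21.4,0,0,0,0],[80,44,21.4,0,0,0,0]]]'
python3 -m inch '[[[80,0,0,0,0,0,10.5],[80,0,0,0,0,0,10.5],[80,0,0,0,0,0,10.5],[80,0,0,0,0,0,10.5],[80,0,0,0,0,0,10.5],[80,0,0,0,0,0,10.5],[80,0,0,0,0,0,10.5],[80,0,0,0,0,0,10.5]]]'
python3 -m inch '[[[80,0,0,0,0,0,7],[80,0,0,0,10,0,0],[80,0,0,0,0,10,0],[80,0,0,0,0,10,0],[80,0,0,0,0,10,0],[80,0,0,0,0,0,0]]]'
python3 - <<'E'
from workcell import bot;o=bot.get_obs();print(o["q"])
E
```

```text
time: 11.82
ee_pos: [0.409, 0.1821, 0.3361]
tcp_rot: [180.0, 0.1, 117.9]
wrist_force: [0.4, -0.7, 0.1]
opening: 0.0681
grasp_force: 0.0
time: 12.82
ee_pos: [0.4093, 0.1805, 0.336]
tcp_rot: [179.9, 0.0, 33.5]
wrist_force: [0.5, -0.4, 1.0]
opening: 0.0678
grasp_force: 0.0
time: 13.58
ee_pos: [0.407, 0.1796, 0.3358]
tcp_rot: [-168.6, -29.7, 21.2]
wrist_force: [-0.7, 0.1, 0.4]
opening: 0.0683
grasp_force: 0.0
[ 15.33598386 -34.63028887 -17.93092119  78.1743158   14.26260552
 174.76761548]
```

```bash
cat > kin.py <<'E'
from fit import *
from scipy.spatial.transform import Rotation as R
D=[(4.979,10.078,np.hypot(.148,.53),.25),(-5.94,8.76,np.hypot(.4446,.0618),.334),(1.12,3.82,np.hypot(.5236,.0575),.2299),(-12.66,-8.85,.4258,.2298),(-6.054,-3.111,np.hypot(.4265,.2111),.2299)]
def f(k,q2,q3):
    r0,A,a,B,b,z0=k;q2,q3=np.radians(q2),np.radians(q3)
    return np.array([r0+A*np.sin(q2+a)+B*np.cos(q2-q3+b),z0+A*np.cos(q2+a)-B*np.sin(q2-q3+b)])
K=least_squares(lambda k:np.concatenate([f(k,a,b)-(r,z) for a,b,r,z in D]+[[1e-3*(k[0]),1e-3*k[2]]]),[0,.35,0,.4,0,0]).x
def goal(h,tilt,droll):
    h,t=np.radians(h),np.radians(tilt)
    z=np.array([np.cos(t)*np.cos(h),np.cos(t)*np.sin(h),-np.sin(t)]);x=np.array([np.sin(t)*np.cos(h),np.sin(t)*np.sin(h),np.cos(t)])
    return R.from_matrix(np.c_[x,np.cross(z,x),z])*R.from_rotvec([0,0,droll],degrees=True)
def rel(pos,Rg):
    o=bot.get_obs();M=R.from_euler("xyz",o["tcp_rot"],degrees=True)
    print("at",o["ee_pos"],o["tcp_rot"],"q",o["q"],"F",o["wrist_force"],"open",o["opening"],o["grasp_force"],"t",o["time"])
    print("shift",1000*M.inv().apply(np.array(pos)-o["ee_pos"]),"turn",(M.inv()*Rg).as_rotvec(degrees=True))
E
python3 - <<'E'
from kin import *
print(K,[ (f(K,a,b)-(r,z))*1e3 for a,b,r,z in D])
o=bot.get_obs();M=R.from_euler("xyz",o["tcp_rot"],degrees=True);zt=M.apply([0,0,1]);q=o["q"]
# wrist (pitch) centre of the down pose = f + L up ; find L: pos = W + off, tool down: W=f+(0,L)
for L in(.15,.2,.25,.3):
    wr=f(K,q[1],q[2])+[0,L];W=np.array([wr[0]*np.cos(np.radians(q[0])),wr[0]*np.sin(np.radians(q[0])),wr[1]]);print(L,W+L*zt-o["ee_pos"])
    for r,z,t in((.596,.03,25),(.505,.072,25),(.46,.15,25),(.635,.038,25),(.5,.1,25)):
        t_=np.radians(t);g=np.array([r-L*np.cos(t_),z+L*np.sin(t_)-L])
        s=least_squares(lambda u:f(K,*u)-g,[-30,-20]);print("   ",r,z,s.x,"q4",t-s.x[0]+s.x[1],s.cost>1e-8)
rel([.46*np.cos(.4241),.46*np.sin(.4241),.15],goal(24.3,25,-2.5))
E
```

```text
[-0.0004  0.4127 -0.0001  0.5247 -0.0987 -0.259 ] [array([0.5234, 0.0341]), array([-0.1542, -0.0304]), array([-0.0549, -0.0519]), array([0.7991, 0.1264]), array([-1.1134, -0.0782])]
0.15 [-0.1085 -0.0595 -0.0334]
    0.596 0.03 [ -2.8295 -32.053 ] q4 -4.2235077030879395 False
    0.505 0.072 [-19.018 -40.802] q4 3.2160550849340055 False
    0.46 0.15 [-28.7752 -38.7274] q4 15.047831913112866 False
    0.635 0.038 [  2.1257 -26.1744] q4 -3.3000524010163907 False
    0.5 0.1 [-20.9925 -39.0724] q4 6.920173127279547 False
0.2 [-0.0894 -0.0415 -0.026 ]
    0.596 0.03 [ -7.4549 -39.8006] q4 -7.345679870086471 False
    0.505 0.072 [-25.2755 -48.4149] q4 1.8606045758600374 False
    0.46 0.15 [-36.2409 -46.1914] q4 15.049429248624605 False
    0.635 0.038 [ -2.355  -34.1085] q4 -6.753542612857956 False
    0.5 0.1 [-27.5687 -46.7015] q4 5.867159544864435 False
0.25 [-0.0703 -0.0235 -0.0186]
    0.596 0.03 [-12.0932 -47.3113] q4 -10.218132947988728 False
    0.505 0.072 [-32.2081 -55.9056] q4 1.3025227647513162 False
    0.46 0.15 [-44.6372 -53.4572] q4 16.179974737898505 False
    0.635 0.038 [ -6.7371 -41.7437] q4 -10.006605626528042 False
    0.5 0.1 [-34.8657 -54.183 ] q4 5.68269254999251 False
0.3 [-0.0513 -0.0055 -0.0111]
    0.596 0.03 [-16.8531 -54.6536] q4 -12.800509015086632 False
    0.505 0.072 [-40.3337 -63.374 ] q4 1.959710466849458 False
    0.46 0.15 [-54.5213 -60.5801] q4 18.94120750825784 False
    0.635 0.038 [-11.0884 -49.1504] q4 -13.062006090786852 False
    0.5 0.1 [-43.3957 -61.6056] q4 6.7900881095372085 False
at [0.407  0.1796 0.3358] [-168.58    -29.6891   21.1754] q [ 15.336  -34.6303 -17.9309  78.1743  14.2626 174.7676] F [-0.6704  0.1317  0.3863] open 0.06829368145492425 0.0 t 13.575
shift [-79.0275  28.9502 166.3622] turn [-9.4846 34.7621 -8.0751]
```

Run:
```python
from kin import *
o=bot.get_obs();M=R.from_euler("xyz",o["tcp_rot"],degrees=True);zt=M.apply([0,0,1]);q=np.radians(o["q"])
u=np.array([np.cos(q[0]),np.sin(q[0]),0]);k=np.array([0,0,1.]);s=q[1]-q[2]+q[3];d1=np.cos(s)*u-np.sin(s)*k
b=f(K,*np.degrees(q[1:3]));base=b[0]*u+b[1]*k
L=np.linalg.lstsq(np.c_[d1+k,zt+k],o["ee_pos"]-base,rcond=None);print(L[0],L[1]);L=L[0].sum()
for r,z,t in((.596,.03,25),(.596,.03,38),(.53,.08,38),(.635,.039,38),(.5,.12,38),(.5,.3,38)):
    t_=np.radians(t);g=np.array([r-L*np.cos(t_),z+L*np.sin(t_)-L])
    s=least_squares(lambda u:f(K,*u)-g,[-30,-20]);print("   ",r,z,t,s.x,"q4",t-s.x[0]+s.x[1],s.cost>1e-8)
h=24.3;e=np.array([np.cos(np.radians(h)),np.sin(np.radians(h)),0])
rel(.5*e+[0,0,.3],goal(h,38,-2.5))
```

```text
[0.1392 0.2659] [0.]
    0.596 0.03 25 [-28.2001 -69.8834] q4 -16.683327332268313 False
    0.596 0.03 38 [-28.0161 -59.7948] q4 6.221329918906974 False
    0.53 0.08 38 [-47.6083 -63.6851] q4 21.923256511567104 False
    0.635 0.039 38 [-21.1679 -54.3564] q4 4.8115121360361925 False
    0.5 0.12 38 [-56.3201 -62.5789] q4 31.741269683337087 False
    0.5 0.3 38 [-51.4393 -40.9287] q4 48.510542027729386 False
at [0.407  0.1796 0.3358] [-168.58    -29.6891   21.1754] q [ 15.336  -34.6303 -17.9309  78.1743  14.2626 174.7676] F [-0.6704  0.1317  0.3863] open 0.06829368145492425 0.0 t 13.575
shift [29.9635  4.922  58.4566] turn [-9.6981 21.7826 -7.0548]
```

Run:
```python
from kin import *
rel([.543,.245,.15],goal(24.3,42,-2.5))
```

```text
at [0.407  0.1796 0.3358] [-168.58    -29.6891   21.1754] q [ 15.336  -34.6303 -17.9309  78.1743  14.2626 174.7676] F [-0.6704  0.1317  0.3863] open 0.06829368145492425 0.0 t 13.575
shift [ 38.7018  35.1378 233.5899] turn [-9.7464 17.7896 -6.7316]
```

```bash
python3 -m inch '[[[80,0,0,0,-4.9,8.9,-3.4],[80,0,0,0,-4.9,8.9,-3.4]]]' >/dev/null
python3 - <<'E'
from kin import *
rel([.543,.245,.15],goal(24.3,42,-2.5))
E
```

```text
at [0.4295 0.1885 0.3452] [177.0213 -46.5669  28.1488] q [ 23.456  -48.4196 -31.1763  60.6047   0.4321 176.7755] F [ 1.2742 -0.7827 -0.3488] open 0.0685610116128094 0.0 t 13.825
shift [-54.6044  -7.9872 226.0826] turn [0.1203 1.3669 0.1472]
```

```bash
python3 -m inch '[[[80,-9,-1,38,0,0,0],[80,-9,-1,38,0,0,0],[80,-9,-1,38,0,0,0],[80,-9,-1,38,0,0,0],[80,-9,-2,37,0,0,0],[80,-9,-2,37,0,0,0],[80,0,0,0,0,0,0]]]' 30
python3 - <<'E'
from kin import *
rel([.543,.245,.032],goal(24.3,42,-2.5))
c=shot("wrist","w3.png");t=shot("top")
for n,k in(("wrist",c),("top",t)):
    for r in finder.mark_of(n,"brass_cylinder")[:1]: print(n,r["position"],r["conf"],onz(k,r["position"],.004))
    for r in finder.outline_of(n,"brass_cylinder")[:1]: print("  outl",r["extent"],r["conf"],onz(k,r["extent"][:2],.0195))
print(proj(c,np.array([.543,.245,.035])),proj(c,np.array([.543,.245,.004])))
E
```

```text
time: 14.7
ee_pos: [0.5416, 0.2462, 0.1453]
tcp_rot: [177.3, -46.0, 28.1]
wrist_force: [0.1, 0.1, -0.9]
opening: 0.0685
grasp_force: 0.0
at [0.5416 0.2462 0.1453] [177.2832 -45.9622  28.0951] q [ 24.5026 -30.3663 -44.5394  29.8026  -0.1324 177.5035] F [ 0.1444  0.0953 -0.9328] open 0.06852289011952269 0.0 t 14.7
shift [-81.0264  -2.0652  79.241 ] turn [-0.1019  1.973   0.1369]
wrist [276.9, 335.4] 0.71 [0.542  0.2435 0.004 ]
  outl [278.2, 331.2, 44.6, 44.9] 0.8 [0.5431 0.2433 0.0195]
[276.6827 326.8268] [275.8938 333.4681]
```

View pics/w3.png

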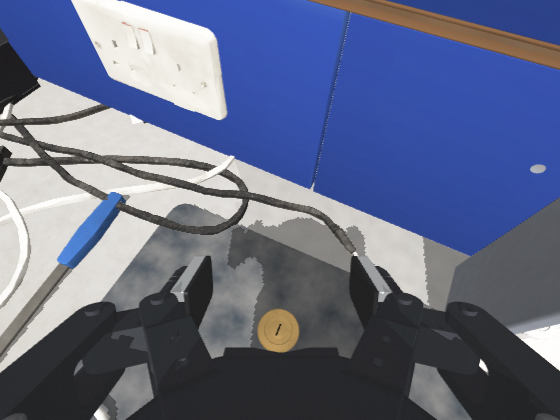

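Cylinder lies between the fingers laterally (column 278, row 331). Descend straight down around it and grip.

```bash
python3 -m inch '[[[80,0,2.6,0,0,2,0],[80,-21,0,19,0,0,0],[80,-21,0,19,0,0,0],[80,-21,0,19,0,0,0],[80,-21,0,19,0,0,0],[80,0,0,0,0,0,0],[80,0,0,0,0,0,0]]]' 30
python3 - <<'E'
from kin import *
rel([.5425,.2435,.031],goal(24.3,42,-2.5))
E
```

```text
time: 15.88
ee_pos: [0.5471, 0.2415, 0.0401]
tcp_rot: [177.2, -48.7, 28.2]
wrist_force: [-0.7, 0.6, 0.1]
opening: 0.068
grasp_force: 0.0
at [0.5471 0.2415 0.0401] [177.1507 -48.7275  28.2179] q [ 23.5079 -24.9444 -55.2101  10.9483   0.693  176.8949] F [-0.6648  0.5989  0.1156] open 0.06802953206880084 0.0 t 15.875
shift [-8.8464 -4.1228  3.4998] turn [-0.0621 -0.7931  0.0839]
```

```bash
python3 -m inch '[[[80,-9,-3.5,3.5,0,0,0],[80,0,0,0,0,0,0],[20,0,0,0,0,0,0],[20,0,0,0,0,0,0],[20,0,0,0,0,0,0],[20,0,0,0,0,0,0],[20,0,0,0,0,0,0],[20,0,0,0,0,0,0]]]' 30
python3 - <<'E'
from kin import *
rel([.5425,.2435,.031],goal(24.3,42,-2.5))
E
```

```text
time: 16.88
ee_pos: [0.5422, 0.2428, 0.0293]
tcp_rot: [177.2, -48.6, 28.2]
wrist_force: [0.0, 0.6, 4.3]
opening: 0.0322
grasp_force: 29.8
at [0.5422 0.2428 0.0293] [177.1699 -48.6481  28.2121] q [ 23.9567 -24.6057 -56.2864   9.6107   0.3664 177.1899] F [0.0487 0.6419 4.3486] open 0.03216390805351522 29.821983575820923 t 16.875
shift [ 1.7263 -0.4608 -0.6956] turn [-0.0769 -0.7136  0.0842]
```

```bash
python3 -m inch '[[[20,15,0,-13.5,0,0,0],[20,15,0,-13.5,0,0,0],[20,15,0,-13.5,0,0,0],[20,0,0,0,0,0,0]]]' 40
python3 - <<'E'
from kin import *
e=np.array([np.cos(np.radians(24.2)),np.sin(np.radians(24.2)),0])
rel(.542*e+[0,0,.085],goal(24.3,42,-2.5))
E
```

```text
time: 17.38
ee_pos: [0.5408, 0.2442, 0.0904]
tcp_rot: [177.1, -48.7, 28.2]
wrist_force: [0.0, -0.6, 0.2]
opening: 0.0321
grasp_force: 39.5
at [0.5408 0.2442 0.0904] [177.1494 -48.689   28.217 ] q [ 24.2378 -29.8487 -52.1196  18.978    0.1403 177.3744] F [ 0.0031 -0.6479  0.2347] open 0.03205537673770644 39.52065646648407 t 17.375
shift [-37.9832  -0.8171 -35.0626] turn [-0.0601 -0.7547  0.0852]
```

```bash
python3 -m inch '[[[20,-13,0,-12,0,0,0],[20,-13,0,-12,0,0,0],[20,-12,0,-11,0,0,0],[20,0,0,0,0,0,0]]]'
python3 - <<'E'
from kin import *
p=np.load("p.npy");X=w(p,(-.075,0,0));X[2]=.085;print(X)
rel(X,goal(0,42,-2.5))
E
```

```text
time: 17.88
ee_pos: [0.4934, 0.2208, 0.0818]
tcp_rot: [177.2, -48.5, 28.2]
wrist_force: [-0.9, 0.8, 0.0]
opening: 0.0318
grasp_force: 39.7
[0.5528 0.0016 0.085 ]
at [0.4934 0.2208 0.0818] [177.1783 -48.4684  28.1923] q [ 23.9237 -40.2507 -58.3576  23.3643   0.3759 177.1712] F [-0.8603  0.8065  0.0297] open 0.031842152676532204 39.73233461380005 t 17.875
shift [-31.5452 222.9704 -29.5143] turn [-18.1869  -1.3159  16.2563]
```

```bash
python3 -m inch '[[[20,-0.5,28.7,-0.6,-2.27,-0.1,2.03],[20,-0.5,28.7,-0.6,-2.27,-0.1,2.03],[20,-0.5,28.7,-0.6,-2.27,-0.1,2.03],[20,-0.5,28.7,-0.6,-2.27,-0.1,2.03],[20,-0.5,28.7,-0.6,-2.27,-0.1,2.03],[20,-0.5,28.7,-0.6,-2.27,-0.1,2.03],[20,-0.5,28.7,-0.6,-2.27,-0.1,2.03],[20,-0.5,28.7,-0.6,-2.27,-0.1,2.03]]]'; python3 -m inch '[[[20,0,0,0,0,0,0]]]' >/dev/null
python3 - <<'E'
from kin import *
p=np.load("p.npy");X=w(p,(-.070,0,0));X[2]=.06;print(X)
rel(X,goal(0,42,-2.5))
c=shot("wrist","w4.png")
P={"gap_place":.012,"white_left":.012,"white_right":.012,"cabinet":0,"brass_cylinder":.06}
for th in P:
    for r in finder.mark_of("wrist",th)[:2]:
        v=onz(c,r["position"],P[th]);print(th,np.round(r["position"],1),round(r["conf"],2),v)
for n,y in(("gap",0),("WL",.066),("WR",-.066)): print(n,w(p,(.0075,y,.012)),proj(c,w(p,(.0075,y,.012))))
E
```

```text
time: 18.88
ee_pos: [0.5493, -0.0009, 0.0903]
tcp_rot: [177.4, -48.5, 3.5]
wrist_force: [0.5, 0.8, -1.0]
opening: 0.0319
grasp_force: 39.7
[0.5578 0.0015 0.06  ]
at [ 0.5492 -0.001   0.0904] [177.4393 -48.4948   3.5139] q [ -0.221  -38.8139 -56.7165  23.5524   0.238  177.5258] F [ 0.4279  0.691  -0.5271] open 0.031924402049168375 39.83792245388031 t 19.0
shift [-16.9671  -3.1232  26.5568] turn [-0.0493 -0.5479 -0.1718]
gap_place [281.7 215. ] 0.84 [ 0.638  -0.0025  0.012 ]
white_left [200.4 210.9] 0.72 [0.6388 0.0656 0.012 ]
cabinet [276.4 229.7] 0.64 [0.6306 0.0015 0.    ]
brass_cylinder [278.9 301. ] 0.75 [ 0.551  -0.0018  0.06  ]
gap [ 0.6353 -0.001   0.012 ] [279.804  217.7302]
WL [0.6373 0.065  0.012 ] [200.8525 212.4087]
WR [ 0.6332 -0.0669  0.012 ] [359.0958 223.0747]
```

View pics/w4.png

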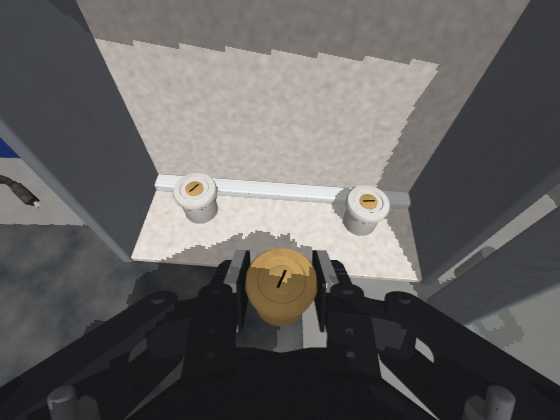

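```bash
python3 -m inch '[[[20,-11,0,10,0,0,0],[20,-11,0,10,0,0,0],[20,-11,0,10,0,0,0],[20,0,0,0,0,0,0],[20,10,0.5,11,0,0,0],[20,10,0,11,0,0,0],[20,10,0,11,0,0,0],[20,10,0,11,0,0,0]]]'; python3 -m inch '[[[20,5,0,6,0,0,0],[20,0,0,0,0,0,0],[20,0,0,0,0,0,0]]]'
python3 - <<'E'
from kin import *
rel([.636,-.0015,.0385],goal(0,42,-2.5))
c=shot("wrist")
P={"gap_place":.012,"white_left":.012,"white_right":.012,"brass_cylinder":.02}
for th in P:
    for r in finder.mark_of("wrist",th)[:2]:
        v=onz(c,r["position"],P[th]);print(th,np.round(r["position"],1),round(r["conf"],2),v)
E
```

```text
time: 20.3
ee_pos: [0.6101, 0.0005, 0.0486]
tcp_rot: [177.4, -48.6, 3.7]
wrist_force: [0.2, 0.4, -0.7]
opening: 0.0319
grasp_force: 39.8
time: 20.68
ee_pos: [0.6165, 0.0004, 0.0471]
tcp_rot: [177.4, -48.5, 3.6]
wrist_force: [-0.3, -1.0, -1.0]
opening: 0.0318
grasp_force: 39.8
at [0.6165 0.0004 0.0471] [177.4404 -48.5317   3.6366] q [ -0.0541 -22.0229 -52.3346  11.1064   0.2074 177.557 ] F [-0.3488 -1.0045 -1.0462] open 0.031758117270235586 39.83924388885498 t 20.675
shift [ 6.349   2.2097 20.3507] turn [-0.1418 -0.5886 -0.0919]
gap_place [396.2 282.9] 0.23 [ 0.6332 -0.0688  0.012 ]
white_left [169.9 264.5] 0.73 [0.6389 0.0649 0.012 ]
white_right [393.8 281.8] 0.71 [ 0.6338 -0.0675  0.012 ]
brass_cylinder [280.5 299. ] 0.63 [ 0.6184 -0.0012  0.02  ]
```

```bash
python3 -m inch '[[[20,0.2,0.6,6.5,0,0,0],[20,0.2,0.4,6.5,0,0,0],[20,0,0,0,0,0,0],[20,0,0,0,0,0,0]]]'; python3 -m inch '[[[20,-0.7,0,0.7,0,0,0],[20,0,0,0,0,0,0],[20,0,0,0,0,0,0]]]'
```

```text
time: 21.42
ee_pos: [0.6268, -0.0006, 0.0386]
tcp_rot: [177.4, -48.5, 3.6]
wrist_force: [-0.5, 0.1, -0.6]
opening: 0.0315
grasp_force: 39.8
time: 21.8
ee_pos: [0.627, -0.0006, 0.038]
tcp_rot: [177.4, -48.6, 3.6]
wrist_force: [0.4, -1.0, -1.2]
opening: 0.0317
grasp_force: 39.8
```

```bash
python3 -m inch '[[[20,2.7,0.3,3.0,0,0,0],[20,0,0,0,0,0,0]]]'; python3 -m inch '[[[20,1.3,0,1.5,0,0,0],[20,0,0,0,0,0,0]]]' | grep -E "ee|wrist";python3 -m inch '[[[20,1.0,0,1.1,0,0,0],[20,0,0,0,0,0,0]]]' | grep -E "ee|wrist"
```

```text
time: 22.05
ee_pos: [0.6314, -0.0008, 0.0383]
tcp_rot: [177.4, -48.6, 3.6]
wrist_force: [-0.2, -0.2, -1.4]
opening: 0.0319
grasp_force: 39.8
ee_pos: [0.6331, -0.0008, 0.038]
wrist_force: [0.3, 0.1, -1.3]
ee_pos: [0.6346, -0.0008, 0.0381]
wrist_force: [0.2, -0.1, -1.0]
```

```bash
python3 -m inch '[[[20,0.7,0,0.75,0,0,0],[20,0,0,0,0,0,0]]]' | grep -E "ee|wrist"; python3 -m inch '[[[20,0.7,0,0.75,0,0,0],[20,0,0,0,0,0,0]]]' | grep -E "ee|wrist";python3 - <<'E'
from kin import *
c=shot("wrist");P={"white_left":.012,"white_right":.012,"brass_cylinder":.013}
for th in P:
    for r in finder.mark_of("wrist",th)[:1]:
        v=onz(c,r["position"],P[th]);print(th,np.round(r["position"],1),round(r["conf"],2),v)
E
```

```text
ee_pos: [0.6356, -0.0007, 0.0381]
wrist_force: [0.4, 0.4, -0.6]
ee_pos: [0.6366, -0.0007, 0.0381]
wrist_force: [-0.2, -0.8, -0.4]
white_left [155.7 292.2] 0.81 [0.6392 0.0642 0.012 ]
brass_cylinder [280.6 298.5] 0.63 [ 0.6382 -0.0022  0.013 ]
```

```bash
for i in 1; do python3 -m inch '[[[20,0.7,0,0.75,0,0,0],[20,0,0,0,0,0,0]]]' | grep -E "ee|wrist"; done; python3 -m inch '[[[20,0.7,0,0.75,0,0,0],[20,0,0,0,0,0,0]]]' | grep -E "ee|wrist"
```

```text
ee_pos: [0.6371, -0.0006, 0.0377]
wrist_force: [-9.1, -0.3, 2.6]
ee_pos: [0.6377, -0.0004, 0.0373]
wrist_force: [-19.3, 1.9, 8.4]
```

```bash
python3 -m inch '[[[20,-0.8,0,-0.9,0,0,0],[20,0,0,0,0,0,0]]]' | grep -E "ee|wrist"; python3 -m inch '[[[20,-0.7,0,0.5,0,0,0],[20,0,0,0,0,0,0]]]' | grep -E "ee|wrist"
```

```text
ee_pos: [0.6371, -0.0006, 0.0377]
wrist_force: [-4.4, 0.3, -0.3]
ee_pos: [0.6372, -0.0006, 0.0371]
wrist_force: [-5.8, 0.1, 1.8]
```

Light contact with the rail, essentially on the floor. Release, then back out.

```bash
python3 -m inch '[[[30,0,0,0,0,0,0],[40,0,0,0,0,0,0],[50,0,0,0,0,0,0],[50,0,0,0,0,0,0],[50,0,0,0,0,0,0]]]'; python3 -m inch '[[[50,-6.5,0,-7,0,0,0],[50,-13,0,-15,0,0,0],[50,-13,0,-15,0,0,0],[50,-13,0,-15,0,0,0],[50,-6.5,0,-7,0,0,0],[50,10,0,-9,0,0,0],[50,0,0,0,0,0,0]]]';python3 - <<'E'
from kin import *
p=np.load("p.npy")
c=shot("wrist","w5.png");P={"white_left":.012,"white_right":.012,"brass_cylinder":.012}
for th in P:
    for r in finder.mark_of("wrist",th)[:1]:
        v=onz(c,r["position"],P[th]);print(th,np.round(r["position"],1),round(r["conf"],2),v)
t=shot("top","top5.png")
a=cv2.resize(cv2.cvtColor(c["pixels"],4),(400,300));b=cv2.resize(cv2.cvtColor(t["pixels"],4)[150:300,200:400],(400,300))
cv2.imwrite("pics/e.png",np.hstack([a,b]))
print(bot.get_obs()["wrist_force"])
E
```

```text
time: 24.88
ee_pos: [0.6374, -0.0007, 0.0375]
tcp_rot: [177.4, -48.6, 3.6]
wrist_force: [-0.3, -0.1, 0.5]
opening: 0.0428
grasp_force: 0.0
time: 25.75
ee_pos: [0.5593, -0.0026, 0.0525]
tcp_rot: [177.4, -48.7, 3.6]
wrist_force: [0.9, 0.2, -0.2]
opening: 0.0428
grasp_force: 0.0
white_left [190.9 193.4] 0.57 [0.6389 0.0619 0.012 ]
white_right [373.  206.6] 0.59 [ 0.6342 -0.0678  0.012 ]
brass_cylinder [280.  199.6] 0.67 [ 0.6368 -0.0018  0.012 ]
[-0.1406 -0.2186 -0.5407]
```

View pics/e.png

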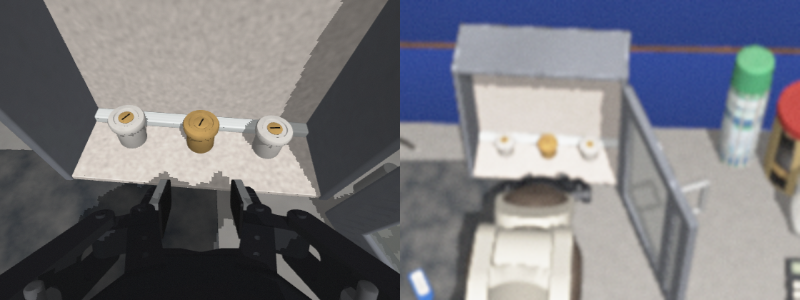

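The brass cylinder (left panel, about 201,125) stands in line with the whites against the rail. The door is well past square and the bystanders look untouched, so I hand in.

```bash
python3 -c "
from workcell import bot;print(bot.job_done())"
```

```text
the job is handed in; nothing more can be done
None
```

I handed the job in, and the call returned no verdict: the door stands at about 1.94 rad, and the brass cylinder stands in the middle place against the rail, in line with the two white ones, with the tin, jar and spray can left alone.

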